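Centre the bowl on the pharmacy balance and tare it

TASK

The steel mixing bowl was put down off-centre on the pan of the balance. With your fingertips on the outside of the bowl, push it gently along the pan until its foot stands wholly inside the small engraved ring at the pan's centre, without lifting or tipping it, touching its inside or leaning on the pan. Then let go of it and press the white square tare key, right of the balance's display, fully down and let it up again, leaving the bowl centred and the red power key and the things around the balance alone.

Things in the scene. Friction and masses are not known exactly. Their poses are not given: they have to be found in the camera images.
- pan_centre (a point): Centre of the top of the flat square steel weighing pan, 190 x 190 mm, 88 mm above the bench, fixed on the balance. Round it two rings are engraved (not felt): outer 156 mm across, small one 88 mm inside, 92 mm outside. Axes are the balance's: z up, -x towards the control panel, which lies 95 to 217 mm in front of this point, -y to the right of one facing the panel.
- pan: The weighing pan itself; its origin is the same point as pan_centre, same axes.
- bowl: Loose round steel mixing bowl on a foot, about 0.3 kg. Origin: centre of the foot's underside, on the pan; z up. Foot 72 mm across, 6 mm high; stem to 16 mm; bowl 108 mm across at 34 mm height, widest from 64 to 80 mm height, where the wall is upright and 130 mm across (radius 65); rim at 82 mm, wall 4 mm. It slides with a friction of about 0.3 and stops when the push stops.
- bowl_inside: The inner surface of the bowl (same origin and axes as the bowl): not to be touched.
- tare_top (a point): Centre of the top of the white square tare key at the right end of the control panel, 34 mm (up the slope) x 28 mm (across), standing 6 mm proud of the panel. Its x axis points up the panel's slope, y across the panel, z straight out of the key; the panel slopes 0.39 rad (22 degrees) down towards the balance's front.
- tare_key (a joint): How far the tare key is pressed, along its own -z: 0 up, 0.0035 m fully down. It springs back up; 1 N starts it and 4 N holds it fully down.
- power_top (a point): Centre of the top of the round red power key (20 mm across) at the left end of the panel, 144 mm from the tare key; not to be pressed.
- power_key (a joint): How far the power key is pressed: 0 up, 0.0035 m down.
- powder_jar: Loose amber glass jar with black cap, 62 mm across, 115 mm high, beside the balance. Origin: centre of its underside.
- ointment_pot: Loose white pot, 68 mm across, 50 mm high, beside the balance. Origin: centre of its underside.
- check_weight: Loose brass 200 g weight with a knob, 31 mm across, 48 mm high, on the bench left of the panel. Origin: centre of its underside.
- spatula: Loose pharmacy spatula lying on the bench right of the panel, 187 mm long along its own x: wooden handle to -x, 20 mm wide and 11 mm high, steel blade to +x, 18 mm wide. Origin: on the bench, near the middle, where the blade begins.

How it is judged:
By the outcome, as a careful person would: the job done as asked, in the order asked, and still so for the second after the job is handed in, with the robot touching nothing.
It also fails if it takes over 54 s, if anything falls off the work surface, if the arm or the gripper's body presses on something with over 40 N, if the wrist force passes 120 N, or if a joint passes its speed limit or range.

ROBOT

A 7-joint arm with a two-finger parallel gripper is mounted at the origin on the work surface. World frame = base frame: x ahead of the robot, y to its left, z up, the work surface at z = 0. Lengths are in m, angles in rad, forces in N, time in s.
With the tool pointing down it reaches from about 0.4 to 0.85 m from the base axis. Payload 10.4 kg.
Tool frame: the origin (TCP) lies on the centre line of the jaws, within the pads' length; the fingertips stand 11 mm ahead of it and the grasp point (between the pads) lies 8 mm behind it (manip.finger_overhang is the distance from the TCP to the fingertips, in m); z points along the fingers, y is the line along which they close (so a half turn about z gives the same grasp; the last joint's range is limited). The gripper opens to 85 mm and grips with 20 to 120 N. Pads are 22 mm wide; open, the fingers measure 114 mm over their backs; the gripper's body (76 mm by 85 mm) begins 54 mm behind the grasp point. The pads swing forward as they close: fully open they stand 13 mm farther back than shut.
Start: joints at [-1.14, 0.332, -0.065, 1.46, 0.022, 1.35, -0.088], TCP at [0.274, 0.562, 0.242] pointing down, gripper open.
Joint ranges: [-2.6, 2.6], [-0.5, 2.12], [-1.47, 1.34], [0.16, 2.42], [-1.27, 4.41], [0.06, 2.06], [-2.6, 2.6]. Speed limits (rad/s): [2.22, 2.22, 2.79, 2.79, 3.14, 3.14, 3.14].

INTERFACE

Orientations are given as a unit quaternion [x, y, z, w].
In Python, from workcell import manip, imaging, workorder gives the robot as it stands.
- The arm moves only by the tool jog_arm, never from a script. Its argument "deltas" is a list of rows, each an object with "gripper": the opening, from 0 (shut) to 1 (fully open); "offset": the shift along the tool's x, y, z in m, a list of three; "rotation": the turn, a rotation vector about the tool's x, y, z in degrees, a list of three. In form: [{"gripper": gripper, "offset": [tx, ty, tz], "rotation": [ax, ay, az]}, ...]. A call has 1 to 20 rows; each row shifts and turns the commanded pose from where the row before left it, along the tool's axes as they then stand; what a row does not reach is not made up. A row lasts 1/10 s, in which the tool goes at most 50 mm and 8.59 degrees, less where a joint would pass 70% of its speed; a pose out of reach is approached as far as the arm can. A call with a gripper value outside its range is refused whole. The fingers move at their own pace and stop on an object; "newtons" is the grip in N (left out, the last holds). Time passes only in rows, so rows that do not move let the fingers close. It gives the time, the measured TCP pose, the force, the opening and the grip force at its end, in the units of the state.
- manip.get_obs(): the state, without advancing time (a new reading comes with each control period).
- imaging.camera(name): name is "scene" or "top" or "wrist"; returns the picture (480x640x3 uint8, blue, green, red); there is no depth.
- imaging.camera_model(name): a dict with "camera_matrix" (3x3 intrinsics, pixels), "k1" (the pictures are not rectified: a ray, as slopes to the right and down, at radius r is drawn at 1 + k1 r^2 times it, then the intrinsics apply), "world_to_cam" (4x4, takes a point from world to camera coordinates); the wrist camera has in their place "hand_eye" (4x4, takes a point from camera to tool coordinates, whose origin is the TCP and whose axes are the flange's). Camera axes: x right, y up, looking along -z (the intrinsics and any distortion apply to the point x, -y, -z); pixel columns grow to the right and rows downward; lengths in m; the calibration is good to about 2 mm. A picture is of the moment at which its call begins: read the wrist's pose just before it. camera_model takes no time and is no camera call.
- workorder.hand_in(): hands the job in; it is judged then, once.
The state is a dict: "clock": time; "joint_pos": joint angles; "joint_velocities": joint speeds; "tau": joint torques, N m; "position": TCP position; "ee_rot": TCP orientation; "ft_force": force on the tool from outside, world axes, zero at the start; "torque": the same for the moment, N m; "grip_width": opening from 0.0 (shut) to 1.0 (fully open); "grasp_force": force on a finger pad.
Only numpy, scipy, OpenCV 4.12 (cv2) and the standard library are available. Lean on these libraries where they do the work, as an engineer would, in place of code of your own. Each camera call takes 0.05 s, during which the arm holds its last target. There are 200 camera calls.

## Working session

There is one attempt and no reset: what is moved stays moved. The work goes in short steps, Python scripts to look and compute and a tool call to move; the robot and the scene stay as the last step left them, time stands still between calls to the robot, and variables do not carry over. Pictures are saved under pics/ and viewed, at most 10 in all, crops included, and the job is handed in when it is done.

Besides the shell and the picture viewer there is one more tool, called as name([rows], argument=value, ...), one row to a line, values as JSON. jog_arm: Moves the arm, as the interface text tells. Its arguments: {"type":"object","properties":{"deltas":{"type":"array","items":{"type":"object","properties":{"gripper":{"type":"number"},"offset":{"type":"array","items":{"type":"number"}},"rotation":{"type":"array","items":{"type":"number"}}}}},"newtons":{"type":"number"}},"required":["deltas"]}

```bash
mkdir -p pics
python3 - <<'E'
from workcell import manip, imaging
import cv2,numpy as np
for n in("scene","top"):
    im=imaging.camera(n); cv2.imwrite(f"pics/{n}0.png",im); m=imaging.camera_model(n)
    print(n,np.round(m["camera_matrix"],1).tolist(),m["k1"],np.round(m["world_to_cam"],3).tolist())
o=manip.get_obs(); print({k:np.round(v,3).tolist() for k,v in o.items()}, manip.finger_overhang)
print(imaging.camera_model("wrist"))
E
```

```text
scene [[486.0, 0.0, 321.7], [0.0, 486.0, 232.3], [0.0, 0.0, 1.0]] 0.04375873027247359 [[-0.662, 0.749, 0.019, 0.364], [-0.465, -0.43, 0.774, 0.215], [0.588, 0.503, 0.633, -1.289], [0.0, 0.0, 0.0, 1.0]]
top [[473.5, 0.0, 315.5], [0.0, 473.5, 240.2], [0.0, 0.0, 1.0]] -0.02215360764871402 [[-0.008, -0.999, -0.034, 0.071], [0.981, -0.014, 0.192, -0.596], [-0.193, -0.032, 0.981, -0.926], [0.0, 0.0, 0.0, 1.0]]
{'clock': 0.1, 'joint_pos': [-1.14, 0.333, -0.065, 1.461, 0.022, 1.35, -0.089], 'joint_velocities': [0.0, -0.0, 0.0, -0.002, -0.0, 0.001, -0.001], 'tau': [0.002, -62.675, 0.05, -39.243, 0.016, 0.007, 0.0], 'position': [0.274, 0.561, 0.242], 'ee_rot': [0.225, 0.974, -0.001, -0.0], 'ft_force': [0.371, 0.057, -1.332], 'torque': [0.061, 0.007, 0.012], 'grasp_force': 0.0, 'grip_width': 1.0} 0.011
{'camera_matrix': array([[344.83493866,   0.        , 320.20485509],
       [  0.        , 344.83493866, 238.10443182],
       [  0.        ,   0.        ,   1.        ]]), 'k1': -0.00565198138901202, 'hand_eye': array([[ 4.35577333e-04,  9.49561816e-01,  3.13579605e-01,
         8.04042460e-02],
       [ 9.99999772e-01, -2.51623313e-04, -6.27098642e-04,
        -1.02136462e-03],
       [-5.16564986e-04,  3.13579806e-01, -9.49561709e-01,
        -1.31619332e-01],
       [ 0.00000000e+00,  0.00000000e+00,  0.00000000e+00,
         1.00000000e+00]])}
```

View pics/top0.png

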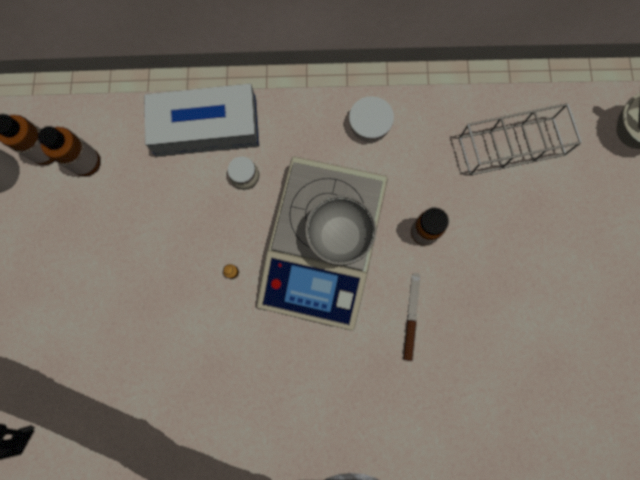

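View pics/scene0.png

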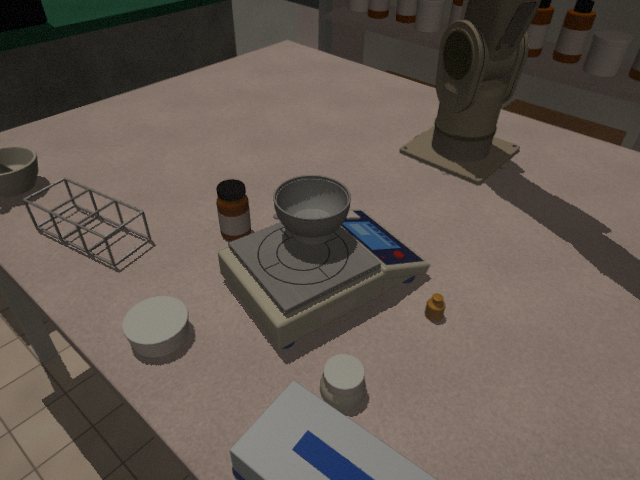

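The top view shows the pan with corners near (292,158) and (386,178), the bowl rim centred near (340,231), the tare key at (345,299) and the power key at (276,284). The jar is at (430,225). The scene view shows the bowl at (312,205), over the panel-side part of the rings. Next I'll enlarge crops of both.

Run:
```python
import cv2,numpy as np
a=cv2.imread("pics/top0.png")[150:335,250:395]; b=cv2.imread("pics/scene0.png")[170:355,210:435]
f=lambda x,s:cv2.convertScaleAbs(cv2.resize(x,None,fx=s,fy=s,interpolation=cv2.INTER_CUBIC),alpha=1.4)
cv2.imwrite("pics/topc.png",f(a,3.2)); cv2.imwrite("pics/scenec.png",f(b,3.2))
```

```text
(no output)
```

View pics/topc.png

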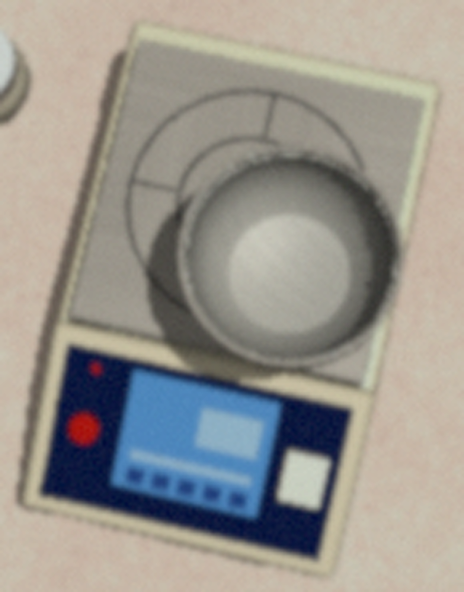

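View pics/scenec.png

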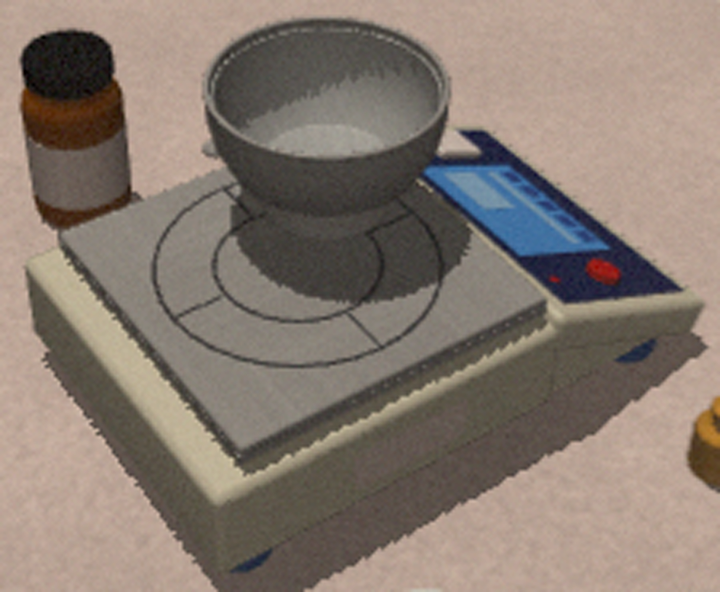

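```bash
cat > h.py <<'E'
from workcell import manip, imaging
import cv2,numpy as np
from scipy.spatial.transform import Rotation as R
def cam(n,T=None):
    m=imaging.camera_model(n); K=m["camera_matrix"]
    if n=="wrist":
        C=T@m["hand_eye"]
    else: C=np.linalg.inv(m["world_to_cam"])
    return K,m["k1"],C
def tool(o=None):
    o=o or manip.get_obs(); T=np.eye(4); T[:3,:3]=R.from_quat(o["ee_rot"]).as_matrix(); T[:3,3]=o["position"]; return T
def pts(c,uv,z):
    K,k,C=c; uv=np.atleast_2d(np.array(uv,float))
    s=cv2.undistortPoints(uv[:,None],K,np.array([k,0,0,0.]))[:,0]
    d=np.c_[s[:,0],-s[:,1],-np.ones(len(s))]@C[:3,:3].T
    return C[:3,3]+d*((z-C[2,3])/d[:,2])[:,None]
def proj(c,X):
    K,k,C=c; p=(np.atleast_2d(X)-C[:3,3])@C[:3,:3]
    s=np.c_[p[:,0],-p[:,1]]/-p[:,2:]; s=s*(1+k*(s**2).sum(1,keepdims=True))
    return s*[K[0,0],K[1,1]]+[K[0,2],K[1,2]]
def circ(P):
    P=np.asarray(P)[:,:2]; s=np.linalg.lstsq(np.c_[2*P,np.ones(len(P))],(P**2).sum(1),rcond=None)[0]
    return s[:2],np.sqrt(s[2]+s[:2]@s[:2])
E
python3 - <<'E'
from h import *
ct,cs=cam("top"),cam("scene")
t=lambda a:np.array(a)/3.2+[250,150]-.35
s=lambda a:np.array(a)/3.2+[210,170]-.35
np.set_printoptions(precision=4,suppress=True)
P=pts(ct,t([(140,40),(428,98),(365,388),(72,322)]),.088); print("corners top",P[:,:2],P.mean(0),np.linalg.norm(np.diff(P,axis=0),axis=1))
print("ring top",circ(pts(ct,t([(252,88),(126,200),(178,300),(150,265),(362,165),(320,110),(160,130)]),.088)))
print("ring scene",circ(pts(cs,s([(152,268),(441,270),(295,366),(210,193),(180,320),(380,345)]),.088)))
Q=pts(cs,s([(62,237),(238,452),(548,300)]),.088); print("corners scene",Q,(Q[0]+Q[2])/2,np.linalg.norm(np.diff(Q,axis=0),axis=1))
print("rim top",circ(pts(ct,t([(178,250),(400,260),(290,150),(290,368),(215,178),(210,335),(372,185),(360,340)]),.17)))
print("rim scene",circ(pts(cs,s([(202,85),(450,85),(325,17),(240,35),(415,35)]),.17)))
print("tare",pts(ct,t((303,478)),.075),"power",pts(ct,t((84,429)),.075))
print("tare scene corners", pts(cs,s((465,145)),.075))
print(np.degrees(np.arctan2(*(P[0]-P[3])[1::-1])),np.degrees(np.arctan2(*(P[1]-P[2])[1::-1])),np.degrees(np.arctan2(*(P[0]-P[1])[1::-1]))-90,np.degrees(np.arctan2(*(P[3]-P[2])[1::-1]))-90)
E
```

```text
corners top [[ 0.7577  0.1082]
 [ 0.7145 -0.0777]
 [ 0.5272 -0.0321]
 [ 0.5713  0.1509]] [0.6427 0.0373 0.088 ] [0.1908 0.1928 0.1882]
ring top (array([0.6468, 0.0385]), np.float64(0.07644748673660619))
ring scene (array([0.6449, 0.0379]), np.float64(0.07689199586087218))
corners scene [[ 0.717  -0.0701  0.088 ]
 [ 0.762   0.1094  0.088 ]
 [ 0.5783  0.1549  0.088 ]] [0.6476 0.0424 0.088 ] [0.185  0.1893]
rim top (array([0.5933, 0.0154]), np.float64(0.06407594033931642))
rim scene (array([0.5979, 0.0157]), np.float64(0.06566602702586774))
tare [[0.4729 0.0071 0.075 ]] power [[0.505  0.1443 0.075 ]]
tare scene corners [[0.4885 0.0293 0.075 ]]
-12.90826493957004 -13.693582653246095 -13.071495097938097 -13.557692266540101
```

jog_arm([
  {"gripper": 1, "offset": [-0.0288, -0.0268, 0], "rotation": [0, 0, 0]},
  {"gripper": 1, "offset": [-0.0288, -0.0268, 0], "rotation": [0, 0, 0]},
  {"gripper": 1, "offset": [-0.0288, -0.0268, 0], "rotation": [0, 0, 0]},
  {"gripper": 1, "offset": [-0.0288, -0.0268, 0], "rotation": [0, 0, 0]},
  {"gripper": 1, "offset": [-0.0288, -0.0268, 0], "rotation": [0, 0, 0]},
  {"gripper": 1, "offset": [-0.0288, -0.0268, 0], "rotation": [0, 0, 0]},
  {"gripper": 1, "offset": [-0.0288, -0.0268, 0], "rotation": [0, 0, 0]},
  {"gripper": 1, "offset": [-0.0288, -0.0268, 0], "rotation": [0, 0, 0]},
  {"gripper": 1, "offset": [-0.0288, -0.0268, 0], "rotation": [0, 0, 0]},
  {"gripper": 1, "offset": [-0.0288, -0.0268, 0], "rotation": [0, 0, 0]},
  {"gripper": 1, "offset": [-0.0288, -0.0268, 0], "rotation": [0, 0, 0]},
  {"gripper": 1, "offset": [-0.0288, -0.0268, 0], "rotation": [0, 0, 0]},
  {"gripper": 1, "offset": [-0.0288, -0.0268, 0], "rotation": [0, 0, 0]},
  {"gripper": 1, "offset": [-0.0288, -0.0268, 0], "rotation": [0, 0, 0]},
  {"gripper": 1, "offset": [-0.0288, -0.0268, 0], "rotation": [0, 0, 0]},
  {"gripper": 1, "offset": [-0.0288, -0.0268, 0], "rotation": [0, 0, 0]},
])

```text
clock: 1.7
position: [0.5003, -0.0272, 0.2422]
ee_rot: [0.225, 0.974, 0.0, -0.0]
ft_force: [1.1, 0.3, -0.4]
grip_width: 1.003
grasp_force: 0.0
```

jog_arm([
  {"gripper": 1, "offset": [0, 0, 0], "rotation": [0, 0, 8.1]},
  {"gripper": 1, "offset": [0, 0, 0], "rotation": [0, 0, 8.1]},
  {"gripper": 1, "offset": [0, 0, 0], "rotation": [0, 0, 8.1]},
  {"gripper": 1, "offset": [0, 0, 0], "rotation": [0, 0, 8.1]},
  {"gripper": 1, "offset": [0, 0, 0], "rotation": [0, 0, 8.1]},
  {"gripper": 1, "offset": [0, 0, 0], "rotation": [0, 0, 8.1]},
  {"gripper": 1, "offset": [0, 0, 0], "rotation": [0, 0, 8.1]},
  {"gripper": 1, "offset": [0, 0, 0], "rotation": [0, 0, 8.1]},
  {"gripper": 1, "offset": [0, 0, 0], "rotation": [0, 0, 8.1]},
  {"gripper": 1, "offset": [0, 0, 0], "rotation": [0, 0, 8.1]},
  {"gripper": 1, "offset": [0, 0, 0], "rotation": [0, 0, 8.1]},
  {"gripper": 1, "offset": [0, 0, 0], "rotation": [0, 0, 8.1]},
  {"gripper": 1, "offset": [0, 0, 0], "rotation": [0, 0, 8.1]},
  {"gripper": 1, "offset": [0, 0, 0], "rotation": [0, 0, 8.1]},
  {"gripper": 1, "offset": [0, 0, 0], "rotation": [0, 0, 8.1]},
  {"gripper": 1, "offset": [0, 0, 0], "rotation": [0, 0, 8.1]},
  {"gripper": 1, "offset": [0, 0, 0], "rotation": [0, 0, 0]},
])

```text
clock: 3.4
position: [0.5, -0.0256, 0.2421]
ee_rot: [0.978, 0.21, -0.0, -0.0]
ft_force: [-0.1, -0.7, 0.7]
grip_width: 0.997
grasp_force: 0.0
```

Run:
```python
from h import *
o=manip.get_obs(); T=tool(o); print(np.round(T,4).tolist(),np.round(o["joint_pos"],2),o["clock"],o["ft_force"])
im=imaging.camera("wrist"); cv2.imwrite("pics/w1.png",im)
np.set_printoptions(precision=4,suppress=True)
c=cam("wrist",T); print(proj(c,[[.645,.038,.088],[.595,.0155,.17],[.473,.007,.075]]))
```

```text
[[0.9116, 0.411, -0.0005, 0.5], [0.411, -0.9116, 0.0, -0.0256], [-0.0004, -0.0002, -1.0, 0.2421], [0.0, 0.0, 0.0, 1.0]] [-0.55  0.04  0.53  1.81 -0.02  1.3  -1.16] 3.4 [-0.05038194 -0.65565512  0.67746953]
[[321.6182   9.2529]
 [321.878   78.2731]
 [274.3762 230.1542]]
```

View pics/w1.png

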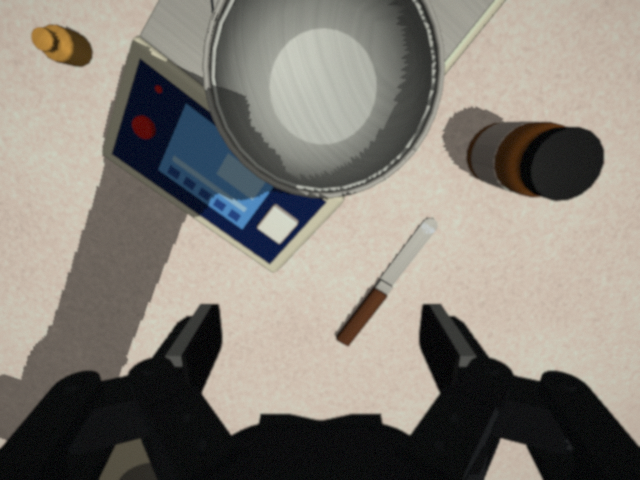

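The wrist view shows the bowl rim centred near column 323, midway between the fingers. The tare key is at (278,224), within a few mm of my estimate. The line is clear, so I'll go down and approach.

jog_arm([
  {"gripper": 1, "offset": [0, 0.0015, 0.0215], "rotation": [0, 0, 0]},
  {"gripper": 1, "offset": [0, 0, 0.0215], "rotation": [0, 0, 0]},
  {"gripper": 1, "offset": [0, 0, 0.0215], "rotation": [0, 0, 0]},
  {"gripper": 1, "offset": [0, 0, 0.0215], "rotation": [0, 0, 0]},
  {"gripper": 1, "offset": [0.008, 0, 0], "rotation": [0, 0, 0]},
  {"gripper": 1, "offset": [0.008, 0, 0], "rotation": [0, 0, 0]},
  {"gripper": 1, "offset": [0.008, 0, 0], "rotation": [0, 0, 0]},
  {"gripper": 1, "offset": [0.006, 0, 0], "rotation": [0, 0, 0]},
  {"gripper": 1, "offset": [0.003, 0, 0], "rotation": [0, 0, 0]},
  {"gripper": 1, "offset": [0, 0, 0], "rotation": [0, 0, 0]},
])

```text
clock: 4.45
position: [0.5313, -0.0132, 0.1566]
ee_rot: [0.977, 0.212, 0.0, 0.0]
ft_force: [0.0, -0.7, -0.3]
grip_width: 0.995
grasp_force: 0.0
```

jog_arm([
  {"gripper": 1, "offset": [0.002, 0, 0], "rotation": [0, 0, 0]},
  {"gripper": 1, "offset": [0.002, 0, 0], "rotation": [0, 0, 0]},
  {"gripper": 1, "offset": [0.002, 0, 0], "rotation": [0, 0, 0]},
  {"gripper": 1, "offset": [0.002, 0, 0], "rotation": [0, 0, 0]},
  {"gripper": 1, "offset": [0.002, 0, 0], "rotation": [0, 0, 0]},
  {"gripper": 1, "offset": [0.002, 0, 0], "rotation": [0, 0, 0]},
  {"gripper": 1, "offset": [0.002, 0, 0], "rotation": [0, 0, 0]},
  {"gripper": 1, "offset": [0.002, 0, 0], "rotation": [0, 0, 0]},
  {"gripper": 1, "offset": [0.002, 0, 0], "rotation": [0, 0, 0]},
  {"gripper": 1, "offset": [0.002, 0, 0], "rotation": [0, 0, 0]},
  {"gripper": 1, "offset": [0.002, 0, 0], "rotation": [0, 0, 0]},
  {"gripper": 1, "offset": [0.002, 0, 0], "rotation": [0, 0, 0]},
])

```text
clock: 5.65
position: [0.5528, -0.0033, 0.1563]
ee_rot: [0.977, 0.211, -0.0, -0.0]
ft_force: [-0.6, -0.5, 1.2]
grip_width: 0.998
grasp_force: 0.7
```

Run:
```python
from h import *
o=manip.get_obs(); print(np.round(o["position"],4),np.round(o["ft_force"],2),o["clock"])
a=imaging.camera("scene")[150:330,190:430];w=imaging.camera("wrist")
im=np.hstack([cv2.resize(a,(480,360)),cv2.resize(w,(320,240)).copy() if 0 else cv2.copyMakeBorder(cv2.resize(w,(320,240)),0,120,0,0,0)])
cv2.imwrite("pics/c2.png",im); cv2.imwrite("pics/w2.png",w)
```

```text
[ 0.5528 -0.0033  0.1563] [-0.58 -0.54  1.16] 5.65
```

View pics/c2.png

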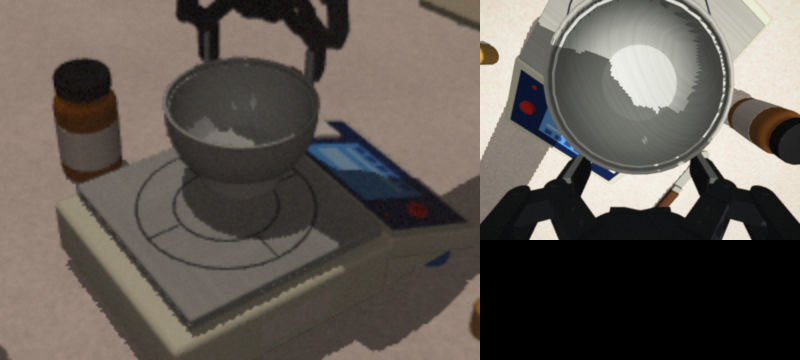

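The scene view shows the bowl upright and moving, with both fingertips on its outer wall. The wrist view agrees, with the rim between the tips. I'll push on, stopping just short to check.

jog_arm([
  {"gripper": 1, "offset": [0.002, 0, 0], "rotation": [0, 0, 0]},
  {"gripper": 1, "offset": [0.002, 0, 0], "rotation": [0, 0, 0]},
  {"gripper": 1, "offset": [0.002, 0, 0], "rotation": [0, 0, 0]},
  {"gripper": 1, "offset": [0.002, 0, 0], "rotation": [0, 0, 0]},
  {"gripper": 1, "offset": [0.002, 0, 0], "rotation": [0, 0, 0]},
  {"gripper": 1, "offset": [0.002, 0, 0], "rotation": [0, 0, 0]},
  {"gripper": 1, "offset": [0.002, 0, 0], "rotation": [0, 0, 0]},
  {"gripper": 1, "offset": [0.002, 0, 0], "rotation": [0, 0, 0]},
  {"gripper": 1, "offset": [0.002, 0, 0], "rotation": [0, 0, 0]},
  {"gripper": 1, "offset": [0.002, 0, 0], "rotation": [0, 0, 0]},
  {"gripper": 1, "offset": [0.002, 0, 0], "rotation": [0, 0, 0]},
  {"gripper": 1, "offset": [0.002, 0, 0], "rotation": [0, 0, 0]},
  {"gripper": 1, "offset": [0.002, 0, 0], "rotation": [0, 0, 0]},
  {"gripper": 1, "offset": [0.002, 0, 0], "rotation": [0, 0, 0]},
  {"gripper": 1, "offset": [0.002, 0, 0], "rotation": [0, 0, 0]},
  {"gripper": 1, "offset": [0.002, 0, 0], "rotation": [0, 0, 0]},
  {"gripper": 1, "offset": [0, 0, 0], "rotation": [0, 0, 0]},
])

```text
clock: 7.45
position: [0.5821, 0.01, 0.1563]
ee_rot: [0.977, 0.211, 0.0, 0.0]
ft_force: [-0.3, -0.7, -0.8]
grip_width: 1.003
grasp_force: 0.4
```

Run:
```python
from h import *
o=manip.get_obs(); print(np.round(o["position"],4),np.round(o["ft_force"],2),o["clock"])
f=lambda x,s:cv2.convertScaleAbs(cv2.resize(x,None,fx=s,fy=s,interpolation=cv2.INTER_CUBIC),alpha=1.5)
S=imaging.camera("scene");cv2.imwrite("pics/s3.png",S);cv2.imwrite("pics/t3.png",imaging.camera("top"))
cv2.imwrite("pics/c3.png",f(S[160:310,220:400],4))
```

```text
[0.5821 0.01   0.1563] [-0.34 -0.68 -0.77] 7.45
```

View pics/c3.png

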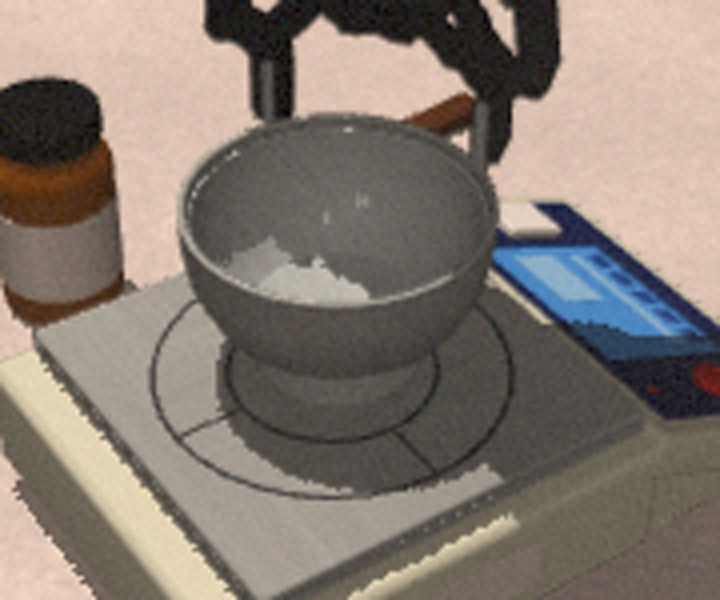

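In this crop the rim runs from (178,222) to (497,215), with its back edge at (345,113). The foot's front edge is near (330,408), and the small ring's front line is at (330,441).

Run:
```python
from h import *
np.set_printoptions(precision=4,suppress=True)
cs=cam("scene"); s=lambda a:np.array(a)/4+[220,160]-.4
print("rim",circ(pts(cs,s([(178,225),(497,215),(345,113),(230,150),(450,148)]),.17)))
r=circ(pts(cs,s([(151,370),(512,375),(335,497),(190,440),(480,447)]),.088));print("outer",r)
print("small",circ(pts(cs,s([(226,370),(438,370),(330,441),(255,415),(408,418)]),.088)))
X=lambda c:proj(cs,[c[0],c[1],.09])
print("foot front",pts(cs,s([(330,408),(280,398),(380,398)]),.088), np.linalg.norm(pts(cs,s([(330,408),(280,398),(380,398)]),.088)[:,:2]-r[0],axis=1))
```

```text
rim (array([0.6386, 0.0362]), np.float64(0.06383162411305218))
outer (array([0.6442, 0.0387]), np.float64(0.07689919752315348))
small (array([0.6446, 0.0379]), np.float64(0.04524394239594765))
foot front [[0.6645 0.0548 0.088 ]
 [0.6742 0.035  0.088 ]
 [0.6457 0.066  0.088 ]] [0.0259 0.0302 0.0274]
```

jog_arm([
  {"gripper": 1, "offset": [0.002, 0, 0], "rotation": [0, 0, 0]},
  {"gripper": 1, "offset": [0.002, 0, 0], "rotation": [0, 0, 0]},
  {"gripper": 1, "offset": [0.002, 0, 0], "rotation": [0, 0, 0]},
  {"gripper": 1, "offset": [0.001, 0, 0], "rotation": [0, 0, 0]},
  {"gripper": 1, "offset": [0, 0, 0], "rotation": [0, 0, 0]},
  {"gripper": 1, "offset": [0, 0, 0], "rotation": [0, 0, 0]},
])

```text
clock: 8.15
position: [0.5883, 0.0127, 0.1563]
ee_rot: [0.977, 0.211, 0.0, -0.0]
ft_force: [-0.4, -0.2, 0.1]
grip_width: 1.002
grasp_force: 0.4
```

jog_arm([
  {"gripper": 1, "offset": [-0.004, 0, 0], "rotation": [0, 0, 0]},
  {"gripper": 1, "offset": [-0.01, 0, 0], "rotation": [0, 0, 0]},
  {"gripper": 1, "offset": [-0.02, 0, 0], "rotation": [0, 0, 0]},
  {"gripper": 1, "offset": [-0.03, 0, 0], "rotation": [0, 0, 0]},
  {"gripper": 1, "offset": [-0.03, 0, 0], "rotation": [0, 0, 0]},
  {"gripper": 1, "offset": [0, 0, -0.03], "rotation": [0, 0, 0]},
  {"gripper": 0, "offset": [0, 0, -0.03], "rotation": [0, 0, 0]},
  {"gripper": 0, "offset": [0, 0, -0.02], "rotation": [0, 0, 0]},
  {"gripper": 0, "offset": [0, 0, 0], "rotation": [0, 0, 0]},
  {"gripper": 0, "offset": [0, 0, 0], "rotation": [0, 0, 0]},
  {"gripper": 0, "offset": [0, 0, 0], "rotation": [0, 0, 0]},
  {"gripper": 0, "offset": [0, 0, 0], "rotation": [0, 0, 0]},
  {"gripper": 0, "offset": [0, 0, 0], "rotation": [0, 0, 0]},
])

```text
clock: 9.45
position: [0.5023, -0.0262, 0.2356]
ee_rot: [0.977, 0.211, -0.001, -0.0]
ft_force: [0.5, 0.5, 0.2]
grip_width: -0.0
grasp_force: 0.0
```

Run:
```python
from h import *
np.set_printoptions(precision=4,suppress=True)
o=manip.get_obs(); T=tool(o); print(T,np.round(o["ft_force"],2),o["clock"],o["grip_width"])
f=lambda x,s:cv2.convertScaleAbs(cv2.resize(x,None,fx=s,fy=s,interpolation=cv2.INTER_CUBIC),alpha=1.4)
W=imaging.camera("wrist");S=imaging.camera("scene");t=imaging.camera("top")
for n,i in zip("wst",(W,S,t)):cv2.imwrite(f"pics/{n}4.png",i)
im=np.hstack([f(S[175:305,245:365],3.5),cv2.copyMakeBorder(cv2.resize(W,(380,285)),0,170,0,0,0)[:455]]);print(im.shape)
cv2.imwrite("pics/c4.png",im)
# tare key: white blob within panel
def key(im,roi):
    x0,y0,x1,y1=roi;c=im[y0:y1,x0:x1].astype(int);m=((c.min(2)>c.max()*.62)).astype(np.uint8)
    n,l,st,ce=cv2.connectedComponentsWithStats(m);return [(st[i].tolist(),ce[i]+[x0,y0]) for i in range(1,n) if st[i][4]>30]
t0=cv2.imread("pics/top0.png");print(key(t0,(335,288,356,310)))
s3=cv2.imread("pics/s3.png");print(key(s3,(338,207,365,222)))
print(proj(cam("wrist",T),[.473,.007,.07]))
```

```text
[[ 0.9107  0.413  -0.0012  0.5023]
 [ 0.413  -0.9107 -0.0002 -0.0262]
 [-0.0012 -0.0003 -1.      0.2356]
 [ 0.      0.      0.      1.    ]] [0.51 0.45 0.16] 9.45 -0.00047133394555379314
(455, 800, 3)
[([2, 3, 16, 18, 218], array([344.3945, 299.3899]))]
[([6, 0, 21, 11, 156], array([352.4295, 211.4038]))]
[[272.569  232.3343]]
```

View pics/c4.png

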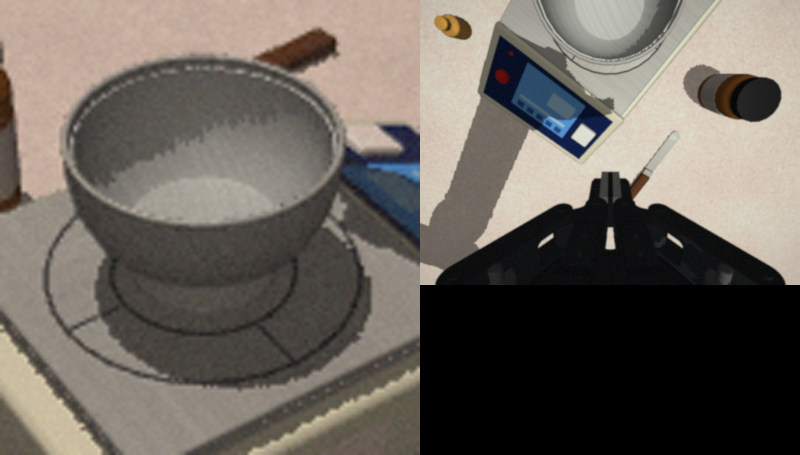

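The scene crop shows the bowl upright, with its foot inside the small ring: the foot's front edge is near (205,325) and the ring's at (205,334). In the wrist inset the tare key is at (583,133). I'll put numbers on both.

Run:
```python
from h import *
from scipy.optimize import least_squares
np.set_printoptions(precision=4,suppress=True)
cs,ct=cam("scene"),cam("top"); s=lambda a:np.array(a)/3.5+[245,175]-.35
print("rim",circ(pts(cs,s([(62,143),(346,137),(205,57),(110,88),(300,83)]),.17)))
print("outer",circ(pts(cs,s([(45,265),(362,280),(200,380),(70,328),(330,340)]),.088)))
F=pts(cs,s([(205,325)]),.088);print("foot front",F, F[:,:2]-.036*np.array([.76,.65]))
# rim in top, edge pixels by bright/dark not possible robustly: blob of grey darker than pan
W=cv2.imread("pics/w4.png");x0,y0=250,200
c=W[y0:250,x0:305];m=(c.min(2)>150).astype(np.uint8);n,l,st,ce=cv2.connectedComponentsWithStats(m);i=1+st[1:,4].argmax();kw=ce[i]+[x0,y0];print(kw,st[i])
T=np.array([[.9107,.413,-.0012,.5023],[.413,-.9107,-.0002,-.0262],[-.0012,-.0003,-1,.2356],[0,0,0,1]])
cw=cam("wrist",T); k=[(ct,[344.4,299.4]),(cs,[352.4,211.4]),(cw,kw)]
for idx in((0,1,2),(0,1),(1,2),(0,2)):
    r=least_squares(lambda X:np.concatenate([(proj(k[i][0],X)[0]-k[i][1])/k[i][0][0][0,0] for i in idx]),[.47,.007,.07]);print(idx,r.x,np.sqrt(2*r.cost)*1e3)
for z in(.06,.065,.07,.075):print(z,[pts(a,b,z)[0,:2] for a,b in k])
```

```text
rim (array([0.6462, 0.0416]), np.float64(0.06438664546798925))
outer (array([0.6432, 0.0376]), np.float64(0.07779680712393508))
foot front [[0.6737 0.066  0.088 ]] [[0.6463 0.0426]]
[274.753  227.8585] [  5  10  40  37 834]
(0, 1, 2) [0.4745 0.0071 0.0621] 5.707202713281175
(0, 1) [0.4719 0.0082 0.0641] 2.7053210514499293
(1, 2) [0.4753 0.0072 0.0637] 5.34094805619066
(0, 2) [0.4734 0.0068 0.0569] 0.33469676425634526
0.06 [array([0.4732, 0.0066]), array([0.4666, 0.0066]), array([0.4745, 0.0069])]
0.065 [array([0.4728, 0.0067]), array([0.472 , 0.0106]), array([0.4761, 0.0068])]
0.07 [array([0.4725, 0.0069]), array([0.4774, 0.0146]), array([0.4778, 0.0068])]
0.075 [array([0.4722, 0.007 ]), array([0.4829, 0.0185]), array([0.4794, 0.0068])]
```

The bowl is within about 4 mm of the ring centre by these estimates, and the margin is 8 mm. The tare key is near (0.474, 0.007, 0.060). I'll turn and tilt the tool, staying high, to match the panel normal.

jog_arm([
  {"gripper": 0, "offset": [0, 0, 0], "rotation": [0, 0, -7.5]},
  {"gripper": 0, "offset": [0, 0, 0], "rotation": [0, 0, -7.5]},
  {"gripper": 0, "offset": [0, 0, 0], "rotation": [0, 0, -7.5]},
  {"gripper": 0, "offset": [0, 0, 0], "rotation": [0, 0, -7.5]},
  {"gripper": 0, "offset": [0, 0, 0], "rotation": [0, 0, -7.5]},
  {"gripper": 0, "offset": [0, 0, 0], "rotation": [0, 0, -7.5]},
  {"gripper": 0, "offset": [0, 0, 0], "rotation": [0, 0, -7.5]},
  {"gripper": 0, "offset": [0, 0, 0], "rotation": [-7.4, 0, 0]},
  {"gripper": 0, "offset": [0, 0, 0], "rotation": [-7.4, 0, 0]},
  {"gripper": 0, "offset": [0, 0, 0], "rotation": [-7.4, 0, 0]},
  {"gripper": 0, "offset": [0, 0, 0], "rotation": [0, 0, 0]},
  {"gripper": 0, "offset": [0, 0, 0], "rotation": [0, 0, 0]},
])

```text
clock: 10.8
position: [0.5023, -0.0261, 0.2366]
ee_rot: [0.768, 0.61, 0.12, 0.15]
ft_force: [-0.6, -0.4, 0.9]
grip_width: -0.001
grasp_force: 0.0
```

```bash
cat > key.py <<'E'
from h import *
np.set_printoptions(precision=4,suppress=True)
o=manip.get_obs(); T=tool(o); print(T,np.round(o["joint_pos"],2),np.round(o["ft_force"],2),o["clock"])
W=imaging.camera("wrist");cv2.imwrite("pics/w%d.png"%(o["clock"]*100),W)
m=((W.min(2)>150)&(W.max(2)-W.min(2).astype(int)<40)).astype(np.uint8)
n,l,st,ce=cv2.connectedComponentsWithStats(m);cw=cam("wrist",T)
print("pred",proj(cw,[.4737,.0068,.06]))
for i in range(1,n):
    if 300<st[i][4]<6000: print(st[i],ce[i],[pts(cw,ce[i],z)[0] for z in(.057,.062)])
key=np.array([.4737,.0068,.060]);n=T[:3,2]
print("to tip 20mm over, tool axes",T[:3,:3].T@(key-n*.031-T[:3,3]))
E
python3 key.py
```

```text
[[ 0.2262  0.9022  0.3672  0.5023]
 [ 0.9741 -0.2098 -0.0844 -0.0261]
 [ 0.0009  0.3768 -0.9263  0.2366]
 [ 0.      0.      0.      1.    ]] [-0.56 -0.25  0.38  2.1   0.3   0.92 -0.54] [-0.59 -0.37  0.91] 10.8
pred [[200.1192 193.4928]]
[ 307  104   75   88 1955] [340.1442 156.7581] [array([0.6047, 0.0022, 0.057 ]), array([0.6025, 0.0032, 0.062 ])]
[ 178  177   43   33 1324] [198.9796 192.9298] [array([0.473, 0.007, 0.057]), array([0.473 , 0.0079, 0.062 ])]
[448 274  41  32 310] [467.7    289.9742] [array([ 0.7466, -0.2101,  0.057 ]), array([ 0.742 , -0.2056,  0.062 ])]
[452 284  41  40 855] [474.1731 305.3146] [array([ 0.7561, -0.2387,  0.057 ]), array([ 0.7514, -0.2337,  0.062 ])]
[497 288  27  28 407] [507.7985 301.5135] [array([ 0.8161, -0.2603,  0.057 ]), array([ 0.8104, -0.2549,  0.062 ])]
[355 314  34  37 517] [369.2592 335.8781] [array([ 0.5987, -0.209 ,  0.057 ]), array([ 0.5966, -0.2045,  0.062 ])]
[511 355  26  24 359] [521.3816 366.9387] [array([ 0.8453, -0.3996,  0.057 ]), array([ 0.8391, -0.3919,  0.062 ])]
[495 374  25  22 309] [506.5955 384.4757] [array([ 0.814 , -0.4184,  0.057 ]), array([ 0.8083, -0.4104,  0.062 ])]
[314 384  14  35 379] [320.343  402.7414] [array([ 0.5211, -0.2689,  0.057 ]), array([ 0.5203, -0.2634,  0.062 ])]
[508 385  33  25 454] [524.5441 396.8877] [array([ 0.8543, -0.4715,  0.057 ]), array([ 0.8479, -0.4627,  0.062 ])]
to tip 20mm over, tool axes [ 0.0254 -0.0993  0.1193]
```

The wrist view confirms the key within 1 mm of my estimate.

jog_arm([
  {"gripper": 0, "offset": [0.006, -0.025, 0], "rotation": [0, 0, 0]},
  {"gripper": 0, "offset": [0.006, -0.025, 0], "rotation": [0, 0, 0]},
  {"gripper": 0, "offset": [0.007, -0.025, 0], "rotation": [0, 0, 0]},
  {"gripper": 0, "offset": [0.0064, -0.0243, 0], "rotation": [0, 0, 0]},
  {"gripper": 0, "offset": [0, 0, 0.03], "rotation": [0, 0, 0]},
  {"gripper": 0, "offset": [0, 0, 0.03], "rotation": [0, 0, 0]},
  {"gripper": 0, "offset": [0, 0, 0.03], "rotation": [0, 0, 0]},
  {"gripper": 0, "offset": [0, 0, 0.02], "rotation": [0, 0, 0]},
  {"gripper": 0, "offset": [0, 0, 0.009], "rotation": [0, 0, 0]},
  {"gripper": 0, "offset": [0, 0, 0], "rotation": [0, 0, 0]},
  {"gripper": 0, "offset": [0, 0, 0], "rotation": [0, 0, 0]},
])

```text
clock: 11.95
position: [0.4632, 0.0092, 0.0893]
ee_rot: [0.769, 0.61, 0.12, 0.151]
ft_force: [-0.4, 0.0, -0.1]
grip_width: -0.001
grasp_force: 0.0
```

```bash
python3 key.py | sed -n '1,7p;$p'
python3 - <<'E'
from h import *
import glob,os
W=cv2.imread(max(glob.glob("pics/w1*.png"),key=os.path.getmtime))
S=imaging.camera("scene");f=cv2.resize(S[170:300,280:400],(480,520),interpolation=cv2.INTER_CUBIC)
cv2.imwrite("pics/c5.png",np.hstack([cv2.copyMakeBorder(cv2.resize(W,(320,240)),0,280,0,0,0),f]))
E
```

```text
[[ 0.2272  0.9016  0.368   0.4632]
 [ 0.9739 -0.2103 -0.0859  0.0092]
 [-0.0001  0.3779 -0.9258  0.0893]
 [ 0.      0.      0.      1.    ]] [-0.56 -0.12  0.31  2.36  0.39  0.58 -0.77] [-0.44  0.01 -0.07] 11.95
pred [[318.1043 285.2027]]
[  90    0   85   66 2797] [141.0061  21.5924] [array([0.4348, 0.1334, 0.057 ]), array([0.4348, 0.1322, 0.062 ])]
[ 172    0   31  111 1962] [187.2268  47.2946] [array([0.4475, 0.1231, 0.057 ]), array([0.4471, 0.1223, 0.062 ])]
to tip 20mm over, tool axes [ 0.     -0.0011  0.0002]
```

View pics/c5.png

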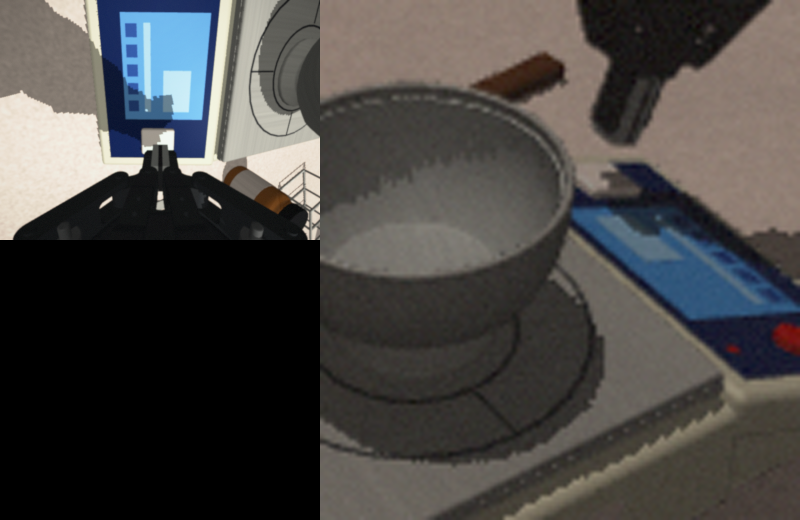

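The wrist view shows the shut tips at (160,155), lined up with the key, which spans columns 142-174. The scene view shows them hovering above it. I'll press slowly, watching the force.

jog_arm([
  {"gripper": 0, "offset": [0, -0.001, 0.005], "rotation": [0, 0, 0]},
  {"gripper": 0, "offset": [0, 0, 0.005], "rotation": [0, 0, 0]},
  {"gripper": 0, "offset": [0, 0, 0.003], "rotation": [0, 0, 0]},
  {"gripper": 0, "offset": [0, 0, 0], "rotation": [0, 0, 0]},
])

```text
clock: 12.45
position: [0.4663, 0.0082, 0.0757]
ee_rot: [0.769, 0.61, 0.119, 0.151]
ft_force: [-0.0, 0.7, 0.4]
grip_width: 0.004
grasp_force: 0.0
```

jog_arm([
  {"gripper": 0, "offset": [0, 0, 0.002], "rotation": [0, 0, 0]},
  {"gripper": 0, "offset": [0, 0, 0.002], "rotation": [0, 0, 0]},
  {"gripper": 0, "offset": [0, 0, 0], "rotation": [0, 0, 0]},
])

```text
clock: 12.75
position: [0.4679, 0.0079, 0.0723]
ee_rot: [0.769, 0.61, 0.12, 0.151]
ft_force: [-0.1, -0.1, 0.4]
grip_width: 0.001
grasp_force: 0.0
```

jog_arm([
  {"gripper": 0, "offset": [0, 0, 0.002], "rotation": [0, 0, 0]},
  {"gripper": 0, "offset": [0, 0, 0.001], "rotation": [0, 0, 0]},
  {"gripper": 0, "offset": [0, 0, 0], "rotation": [0, 0, 0]},
])

```text
clock: 13.05
position: [0.4692, 0.0077, 0.0697]
ee_rot: [0.768, 0.61, 0.12, 0.151]
ft_force: [-0.5, 0.4, 1.7]
grip_width: 0.002
grasp_force: 0.7
```

jog_arm([
  {"gripper": 0, "offset": [0, 0, 0.001], "rotation": [0, 0, 0]},
  {"gripper": 0, "offset": [0, 0, 0.001], "rotation": [0, 0, 0]},
  {"gripper": 0, "offset": [0, 0, 0], "rotation": [0, 0, 0]},
])

```text
clock: 13.35
position: [0.4699, 0.0076, 0.0678]
ee_rot: [0.768, 0.61, 0.12, 0.151]
ft_force: [-0.5, -0.0, 2.9]
grip_width: 0.0
grasp_force: 1.5
```

jog_arm([
  {"gripper": 0, "offset": [0, 0, 0.001], "rotation": [0, 0, 0]},
  {"gripper": 0, "offset": [0, 0, 0.0005], "rotation": [0, 0, 0]},
  {"gripper": 0, "offset": [0, 0, 0], "rotation": [0, 0, 0]},
  {"gripper": 0, "offset": [0, 0, 0], "rotation": [0, 0, 0]},
])

```text
clock: 13.75
position: [0.4704, 0.0075, 0.0668]
ee_rot: [0.769, 0.61, 0.12, 0.151]
ft_force: [-8.1, 1.0, 11.7]
grip_width: -0.003
grasp_force: 7.1
```

The force jumped to about 14 N, well past the 4 N needed, so the key has bottomed. Releasing along the key's normal and moving clear.

jog_arm([
  {"gripper": 0, "offset": [0, 0, -0.005], "rotation": [0, 0, 0]},
  {"gripper": 0, "offset": [0, 0, -0.015], "rotation": [0, 0, 0]},
  {"gripper": 0, "offset": [0, 0, -0.03], "rotation": [0, 0, 0]},
  {"gripper": 0, "offset": [0, 0, -0.03], "rotation": [0, 0, 0]},
  {"gripper": 0, "offset": [-0.04, 0, -0.02], "rotation": [0, 0, 0]},
  {"gripper": 0, "offset": [-0.04, 0, -0.02], "rotation": [0, 0, 0]},
  {"gripper": 0, "offset": [-0.04, 0, 0], "rotation": [0, 0, 0]},
  {"gripper": 0, "offset": [-0.04, 0, 0], "rotation": [0, 0, 0]},
  {"gripper": 0, "offset": [-0.04, 0, 0], "rotation": [0, 0, 0]},
  {"gripper": 0, "offset": [0, 0, 0], "rotation": [0, 0, 0]},
  {"gripper": 0, "offset": [0, 0, 0], "rotation": [0, 0, 0]},
])

```text
clock: 14.85
position: [0.3805, -0.1776, 0.1774]
ee_rot: [0.769, 0.609, 0.12, 0.151]
ft_force: [-0.3, 0.1, 0.2]
grip_width: 0.001
grasp_force: 0.0
```

Run:
```python
from h import *
S=imaging.camera("scene");t=imaging.camera("top");cv2.imwrite("pics/s6.png",S);cv2.imwrite("pics/t6.png",t)
f=lambda x:cv2.convertScaleAbs(cv2.resize(x,(400,500),interpolation=cv2.INTER_CUBIC),alpha=1.5)
cv2.imwrite("pics/c6.png",np.hstack([f(t[150:275,280:380]),f(S[185:310,250:350])]))
print(manip.get_obs()["position"],manip.get_obs()["ft_force"])
```

```text
[ 0.38093433 -0.17628326  0.17733798] [-0.10523301 -0.52292345  0.98436852]
```

View pics/c6.png

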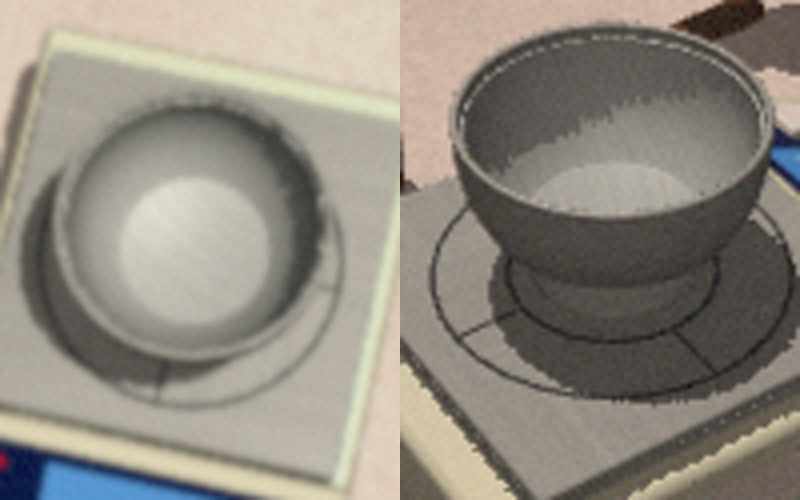

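The top crop has the rim centred at (191,228), with ring edges at (343,270) and (190,408). The scene crop has the foot inside the small ring, whose front line is at (612,341).

Run:
```python
from h import *
np.set_printoptions(precision=4,suppress=True)
cs,ct=cam("scene"),cam("top"); t=lambda a:np.array(a)/4+[280,150]-.4; s=lambda a:(np.array(a)-[400,0])/4+[250,185]-.4
print("top rim",circ(pts(ct,t([(53,230),(328,225),(190,95),(192,361),(95,130),(290,130),(95,330),(285,325)]),.17)))
print("top ring",circ(pts(ct,t([(343,270),(190,408),(335,225),(300,365),(100,370),(42,265)]),.088)))
print("scene rim",circ(pts(cs,s([(452,125),(774,118),(612,23),(500,60),(725,55)]),.17)))
print("scene outer",circ(pts(cs,s([(433,270),(792,285),(610,398),(465,345),(755,355)]),.088)))
print("small",circ(pts(cs,s([(506,270),(719,268),(612,341),(535,313),(690,313)]),.088)))
# foot edge: vertical intensity profile under bowl
g=cv2.cvtColor(cv2.imread("pics/s6.png"),6).astype(int);print(g[250:275,296:308].mean(1).round())
```

```text
top rim (array([0.6392, 0.0384]), np.float64(0.06482275794755203))
top ring (array([0.6435, 0.0377]), np.float64(0.07585014566934692))
scene rim (array([0.6448, 0.0395]), np.float64(0.06397417159781779))
scene outer (array([0.6456, 0.0397]), np.float64(0.07696016494269604))
small (array([0.6441, 0.0374]), np.float64(0.04523549492690449))
[47. 45. 43. 42. 41. 39. 40. 52. 54. 53. 53. 53. 53. 54. 49. 47. 48. 46.
 45. 39. 29. 47. 47. 47. 47.]
```

Run:
```python
from h import *
np.set_printoptions(precision=1,suppress=True)
cs=cam("scene"); d=np.array([.76,.65]);c=np.array([.6447,.0382])
for n,r,z in(("ring in",.044,.088),("foot bottom",.036,.088),("foot top",.036,.094)): print(n,proj(cs,np.r_[c+r*d,z]),proj(cs,np.r_[c+r*np.array([-.65,.76]),z]),proj(cs,np.r_[c-r*np.array([-.65,.76]),z]))
g=cv2.cvtColor(cv2.imread("pics/s6.png"),6).astype(int)
for y in(254,256,258,260): print(y,g[y,274:332])
```

```text
ring in [[301.7 269.1]] [[328.6 252. ]] [[277.3 250.8]]
foot bottom [[302.  265.8]] [[323.9 251.9]] [[282.  250.9]]
foot top [[301.9 263.1]] [[324.  249.3]] [[281.9 248.3]]
254 [50 46 35 31 47 48 50 49 44 40 47 46 46 43 37 39 40 40 39 43 42 37 40 42
 41 39 43 39 40 40 39 41 42 43 39 42 41 38 36 38 37 38 32 34 37 43 47 51
 50 45 45 45 44 51 31 26 41 46]
256 [46 53 39 22 37 49 47 48 51 45 39 46 49 51 52 52 51 49 51 47 44 42 42 40
 43 39 41 39 39 40 39 39 39 39 40 46 43 46 44 49 51 50 51 53 50 52 46 46
 40 39 47 47 43 43 29 37 45 48]
258 [44 51 51 37 26 47 49 46 48 48 45 42 42 48 45 49 55 54 53 52 52 54 54 53
 54 54 54 56 56 56 54 54 54 55 56 55 50 53 53 52 47 50 50 50 51 46 45 46
 47 48 50 48 45 29 33 42 46 44]
260 [49 46 45 44 37 26 43 47 47 47 46 48 51 51 45 48 51 50 54 55 55 53 51 54
 57 55 51 51 55 52 52 55 54 53 51 57 48 54 51 53 53 53 48 50 41 48 50 49
 45 47 48 38 20 30 45 47 49 49]
```

The foot's top front edge is at row 263.5, against 263.1 predicted for a perfectly centred bowl. Its left and right edges are symmetric in the ring, so I'm handing in.

```bash
python3 -c "
from workcell import workorder
print(workorder.hand_in())"
```

```text
the job is handed in; nothing more can be done
None
```

The bowl's foot stands inside the small ring, about 1 mm off centre by the scene camera (the top camera read about 4 mm; the margin is 8 mm), the tare key was pressed to its stop and released, and the job is handed in.

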